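Stack the sample bars and hold the analyser's sprung shutter rod open at its mark

ROBOT

A 7-joint arm with a two-finger parallel gripper is mounted at the origin on the work surface. World frame = base frame: x ahead of the robot, y to its left, z up, the work surface at z = 0. Lengths are in mm, angles in rad, forces in N, time in s.
With the tool pointing down it reaches from about 425 to 825 mm from the base axis. Payload 3.6 kg.
Tool frame: the origin (TCP) lies midway between the tips of the shut fingers; the grasp point (between the pads) lies 19 mm behind it (arm.pinch_z is the z of the grasp point in the tool frame, in mm); z points along the fingers, y is the line along which they close (so a half turn about z gives the same grasp; the last joint's range is limited). The gripper opens to 85 mm and grips with 20 to 120 N. Pads are 22 mm wide; open, the fingers measure 114 mm over their backs; the gripper's body (76 mm by 85 mm) begins 54 mm behind the grasp point. The pads swing forward as they close: fully open they stand 13 mm farther back than shut.
Start: joints at [1.196, 0.615, -0.013, 1.423, 0.008, 1.103, -0.04], TCP at [221.55, -611.047, 231.297] pointing down, gripper open.
Joint ranges: [-3.12, 3.12], [-0.3, 2.06], [-1.34, 1.32], [0.26, 2.42], [-1.36, 4.5], [0.01, 1.98], [-2.84, 2.84]. Speed limits (rad/s): [2.79, 2.79, 3.14, 3.14, 3.14, 3.14, 3.14].

INTERFACE

Orientations are given as a rotation vector (axis times angle).
In Python, from plant import arm gives the robot as it stands.
- The arm moves only by the tool apply_moves, never from a script. Its argument "rows" is text: rows parted by semicolons, each of 7 numbers parted by spaces: the turn, a rotation vector about the tool's x, y, z in degrees, then the shift along the tool's x, y, z in units of 30 mm (1.0 is 30 mm), then the closure, from -1 (fully open) to 1 (shut). In form: wx wy wz dx dy dz jaw; .... A call has 1 to 20 rows; each row is the pose to reach, as a shift and turn from the pose commanded when the call began, along the tool's axes at that moment; what a row does not reach only later rows make up. A row lasts 1/12 s, in which the tool goes at most 41.7 mm and 7.16 degrees, less where a joint would pass 70% of its speed; a pose out of reach is approached as far as the arm can. A call with a gripper value outside its range is refused whole. The fingers move at their own pace and stop on an object; "squeeze" is the grip in N (left out, the last holds). Time passes only in rows, so rows that repeat a pose let the fingers close. It gives the time, the measured TCP pose, the force, the opening and the grip force at its end, in the units of the state.
- arm.get_state(): the state, without advancing time (a new reading comes with each control period).
- arm.capture(name): name is "side" or "top"; returns a dict with "img" (384x512x3 uint8, red, green, blue), "intrinsics" (3x3 intrinsics, pixels), "T" (4x4, takes a point from camera to world coordinates). Camera axes: x right, y up, looking along -z (the intrinsics and any distortion apply to the point x, -y, -z); pixel columns grow to the right and rows downward; lengths in mm; the calibration is good to about 2 mm. A picture is of the moment at which its call begins. There is no depth.
- arm.job_done(): hands the job in; it is judged then, once.
The state is a dict: "time": time; "joints": joint angles; "joint_velocities": joint speeds; "tau": joint torques, N m; "position": TCP position; "eef_rot": TCP orientation; "ft_force": force on the tool from outside, world axes, zero at the start; "ft_torque": the same for the moment, N m; "finger_gap": opening from 0.0 (shut) to 1.0 (fully open); "grasp_force": force on a finger pad.
Only numpy, scipy, OpenCV 4.12 (cv2) and the standard library are available. Lean on these libraries where they do the work, as an engineer would, in place of code of your own. Each camera call takes 0.05 s, during which the arm holds its last target. There are 200 camera calls.

TASK

Set the third silver bar gently, without dropping it, from the blue cradle into the gap on top of the two bars in the analyser's black nest, lengthwise like them and ends level, and let go: a pyramid of three that must stay so. Then take the black upright grip of the telescoping shutter rod, pull it out against its spring until the red pointer stands over the orange mark, and finish while still holding it there with the gripper. Leave the other things on the bench where they are.

Things in the scene. Friction and masses are not known exactly. Their poses are not given: they have to be found in the camera images.
- stand: The alloy analyser, bolted down. Steel base plate 12 mm thick (T-shaped, x -100..150, with an arm under the rod to y 330), grey housing with black top (in mm: x 33..143, y -90..90, top 100 above the table), black sample nest in front of it, rod and white scale at its +y side. Origin at table level, z up. Window looks to -x; the rod pulls out along +y of this frame.
- nest (a point): Centre of the black sample nest's inner floor, 16 mm above the table, 55 in front (-x) of the stand's origin; axes as the stand's. Side rails (y +-34.5 inside) rise 18 above this floor, end stops (x +-32 inside) 6. Two bars lie in it side by side along x. A bar saddled on them has its centre 46 above this point.
- bar_a: Silver-coloured round bar, 34 mm dia x 60 mm long, about 0.5 kg, lying in the nest on its +y side. x is the bar's long axis.
- bar_a_center (a point): Centre of bar_a (17 mm above the nest floor).
- bar_b: Same bar, lying in the nest on its -y side. x is its long axis.
- bar_b_center (a point): Centre of bar_b.
- bar_c: The third bar, same size (34 mm dia x 60 mm long, 0.4 to 0.6 kg), lying loose in the blue cradle. x is its long axis; origin on its skin (underneath at the start).
- bar_c_center (a point): Centre of bar_c, 21 mm above the table at the start; axes as bar_c's, x along the bar.
- cradle: Fixed blue-lined holder of bar_c, 100 x 56 mm, its lips along x reach 10 mm above the table. Origin at table level, x along the bar.
- rod: Sliding part of the telescoping rod: 10 mm dia steel rod out of a fixed tube, with upright grip, red pointer and dark shutter plate, moving together. Origin on the rod's axis under the grip, 45 above the table; axes as the stand's. Slides only along +y, 0 (rest) to 115 mm; the spring pulls back with 5 N at rest plus 0.9 N per 10 mm (9 to 13 N at the mark).
- grip (a point): Point to grip: centre line of the black upright grip, a square post 18 x 18 mm with a yellow band, sides along the stand's x and y; its top is 98 mm above the table and this point is 80 mm above the table. The post is clear for fingers from 52 mm above the table up.
- pointer (a point): Tip of the thin red pointer that sticks out from the foot of the grip in +x over the white scale, 58 mm from the grip's axis and at the same y as the grip.
- mark: Orange length mark, a strip 10 mm wide (along y) x 34 mm long (along x) lying across the white scale, fixed; 45 to 92 mm from the pointer's rest along the stand's +y. Origin at the middle of its underside; axes as the stand's.
- bottle: Bystander: small amber bottle, 40 dia x 75 tall (mm), loose. Leave alone.
- ring: Bystander: steel ring lying flat, 48 outer dia, 7 thick (mm), loose. Leave alone.
- weight: Bystander: brass balance weight, 34 dia x 42 tall (mm), loose. Leave alone.
- loupe: Bystander: black loupe 38 dia x 20 tall with a flat steel handle to its -x, 86 long in all (mm), loose. Leave alone.
- pot: Bystander: white ceramic dish, 60 dia x 30 tall (mm), loose. Leave alone.
- screwdriver: Bystander: screwdriver lying along its x, 140 long (mm), loose. Leave alone.
Not all that is in view belongs to the job. Leave any pink look-alike of the bar_b alone.

How it is judged (in metres and radians):
On the way, in this order (a step that is already met when the one before it is completed fails the run):
1. the third bar lies released in the gap on top of the two bars in the nest (x of bar_c_center in the frame of nest between -0.012 and 0.012 m and y of bar_c_center in the frame of nest between -0.006 and 0.006 m and z of bar_c_center in the frame of nest between 0.0425 and 0.05 m and angle between the x axis of bar_c and the x axis of nest, either way round below 0.15 rad and contact force between bar_c and bar_a above 0.2 N and contact force between bar_c and bar_b above 0.2 N and contact force between bar_c and the arm below 0.1 N and contact force between bar_c and the fingers below 0.1 N and linear speed of bar_c below 0.02 m/s and x of bar_a_center in the frame of nest between -0.008 and 0.008 m and y of bar_a_center in the frame of nest between 0.012 and 0.023 m and z of bar_a_center in the frame of nest between 0.012 and 0.022 m and x of bar_b_center in the frame of nest between -0.008 and 0.008 m and y of bar_b_center in the frame of nest between -0.023 and -0.012 m and z of bar_b_center in the frame of nest between 0.012 and 0.022 m), for 0.3 s.
2. the rod is pulled out and held in the gripper with the pointer over the orange mark (y of pointer in the frame of mark between -0.005 and 0.005 m and contact force between rod and the fingers above 3 N and linear speed of rod below 0.01 m/s), for 0.3 s.
At the end, for the whole second after the job is handed in: Fingers hold the rod (over 3 N) at rest, pointer within 5 mm of the orange mark's middle along the rod; third bar rests on both lower bars, untouched, within 6 mm sideways, 12 mm lengthwise and 0.15 rad of the nest, 42.5 to 50 mm over its floor; lower bars still side by side in the nest (all of step 1 and all of step 2); the arm keeps its last pose, push and grip.
It fails at once if a bystander was shifted by more than 20 mm (distance of any of bottle, ring, weight, loupe, pot, screwdriver from where it was at the start of the episode above 0.02 m).
It fails at once if the third bar was dropped (falls free of the fingers faster than 0.45 m/s) (linear speed of bar_c above 0.45 m/s and contact force between bar_c and the fingers below 0.1 N).
It also fails if it takes over 46 s, if anything falls off the work surface, if the arm or the gripper's body presses on something with over 40 N, if the wrist force passes 120 N, or if a joint passes its speed limit or range.

## Working session

There is one attempt and no reset: what is moved stays moved. The work goes in short steps, Python scripts to look and compute and a tool call to move; the robot and the scene stay as the last step left them, time stands still between calls to the robot, and variables do not carry over. Pictures are saved under pics/ and viewed, at most 10 in all, crops included, and the job is handed in when it is done.

Besides the shell and the picture viewer there is one more tool, called in YAML: its name, and indented under it one key for each argument. apply_moves: Moves the arm, as the interface text tells. Its arguments: {"type":"object","properties":{"rows":{"type":"string"},"squeeze":{"type":"number"}},"required":["rows"]}

```bash
mkdir -p pics; ls; cat > h.py <<'E'
import numpy as np, cv2
from plant import arm
def cap(n,f=None):
    c=arm.capture(n)
    if f: cv2.imwrite(f,c["img"][:,:,::-1])
    return c
def ray(c,u,v):
    K=np.array(c["intrinsics"]);T=np.array(c["T"])
    d=np.linalg.inv(K)@[u,v,1]; d=T[:3,:3]@(d*[1,-1,-1]); return T[:3,3],d
def onz(c,u,v,z):
    o,d=ray(c,u,v); return o+d*(z-o[2])/d[2]
def proj(c,p):
    T=np.linalg.inv(np.array(c["T"]));q=(T[:3,:3]@p+T[:3,3])*[1,-1,-1];q=np.array(c["intrinsics"])@q;return q[:2]/q[2]
E
python3 - <<'E'
from h import *
import pickle
C={}
for n in("side","top"):
    c=cap(n,f"pics/{n}0.png");C[n]=c;print(n,np.round(c["T"],2).tolist(),np.array(c["intrinsics"]).tolist(),[k for k in c])
pickle.dump(C,open("c0.pkl","wb"))
print(arm.get_state(),arm.pinch_z)
E
```

```text
pics
side [[-0.88, 0.26, -0.39, 114.72], [-0.47, -0.47, 0.75, 894.21], [0.01, 0.84, 0.54, 699.72], [0.0, 0.0, 0.0, 1.0]] [[459.61297437581493, 0.0, 262.32641526539834], [0.0, 459.61297437581493, 189.3801490606543], [0.0, 0.0, 1.0]] ['img', 'intrinsics', 'T']
top [[0.03, 1.0, -0.08, 443.74], [-1.0, 0.03, -0.03, 36.68], [-0.02, 0.08, 1.0, 1089.26], [0.0, 0.0, 0.0, 1.0]] [[406.33657218006664, 0.0, 251.04393985091585], [0.0, 406.33657218006664, 199.48214234013886], [0.0, 0.0, 1.0]] ['img', 'intrinsics', 'T']
{'time': 0.1, 'joints': array([ 1.19648144,  0.61584626, -0.01262823,  1.42476451,  0.0081003 ,
        1.10339086, -0.04040064]), 'joint_velocities': array([ 1.10828098e-04, -1.82111082e-03,  9.08643362e-05, -2.35667948e-03,
       -3.14579629e-05,  1.25078041e-03,  2.14435469e-04]), 'tau': array([ 1.20564477e-03, -4.70387614e+01,  2.60171061e-01, -1.71572024e+01,
        1.00845768e-02,  5.88812720e-03, -8.63278387e-06]), 'position': array([ 221.32825801, -610.41733154,  230.22995429]), 'eef_rot': array([-3.09190084e+00, -5.43310813e-01,  6.77208641e-04]), 'ft_force': array([-0.09477477,  0.36260765, -0.7687962 ]), 'ft_torque': array([ 0.00477486, -0.00826164, -0.0676783 ]), 'grasp_force': 0.0, 'finger_gap': 1.0036056789194574} -18.700000000000003
```

View pics/side0.png

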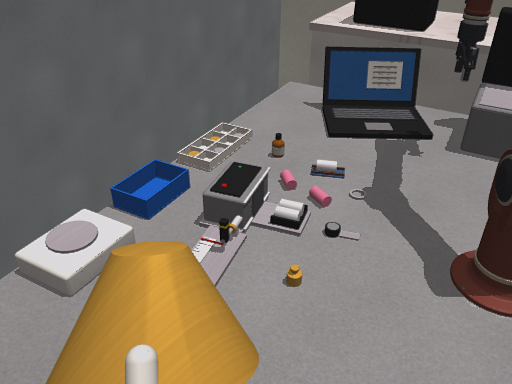

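View pics/top0.png

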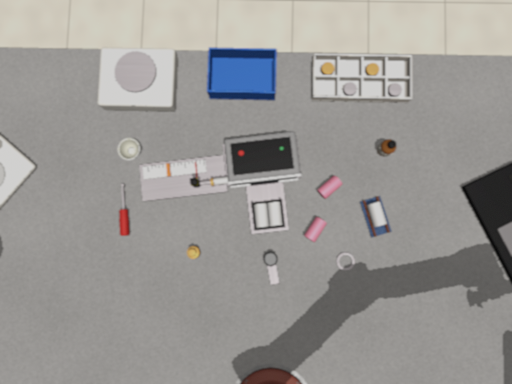

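The side view shows the nest bars at about (289,210), the white-lit bar in the blue cradle at (327,168), and two pink look-alikes at (288,180) and (320,196). In the top view the nest bars are at (261,213) and (276,213). The cradle is at (376,215), the pink ones at (329,186) and (315,229), the orange mark at (168,170) and the grip at (195,182).

The bar meant is the one in the blue cradle, since it is silver and the pink ones lie loose. I'll confirm it in enlarged crops.

```bash
python3 - <<'E'
from h import *
import pickle
C=pickle.load(open("c0.pkl","rb"))
t=C["top"]["img"][:,:,::-1];s=C["side"]["img"][:,:,::-1]
a=cv2.resize(t[125:245,130:400],None,fx=2.9,fy=2.9,interpolation=cv2.INTER_CUBIC)
b=cv2.resize(s[150:280,175:355],None,fx=4.4,fy=4.4,interpolation=cv2.INTER_CUBIC)
cv2.imwrite("pics/ct.png",a);cv2.imwrite("pics/cs.png",b)
E
```

```text
(no output)
```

View pics/ct.png

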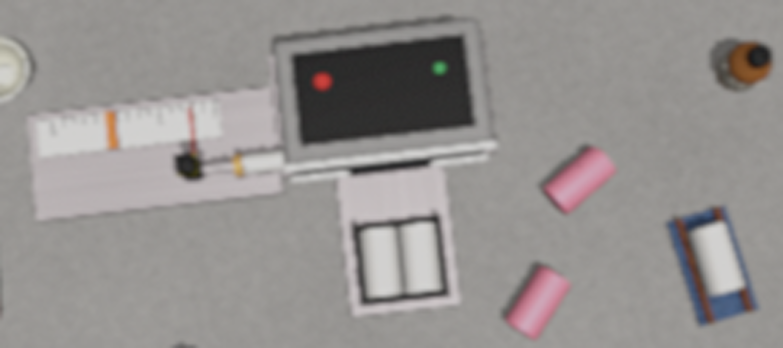

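View pics/cs.png

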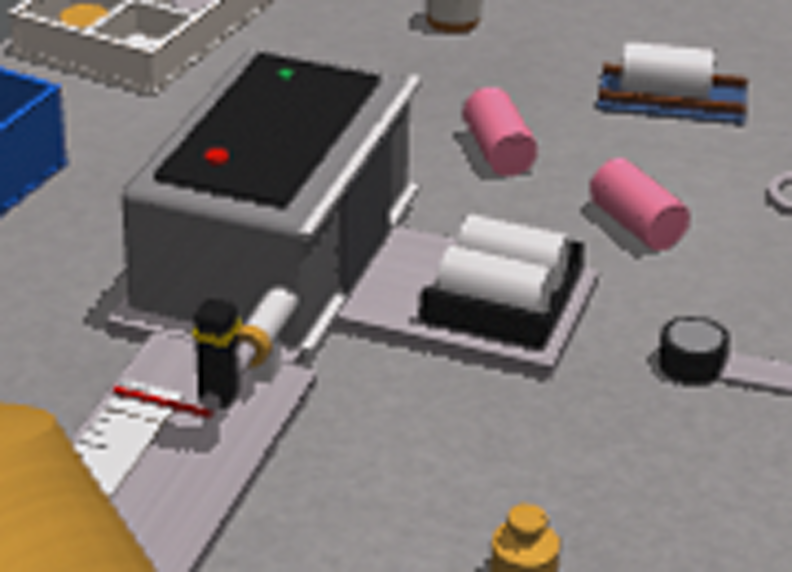

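The crops confirm it: the silver bar is on the blue cradle at top (377,213) and side (327,165), and the pink cylinders are loose. The red pointer tip is at top crop (191,108) and the orange mark at crop (112,130), so about (197,162) and (168,170) in the full image.

```bash
python3 - <<'E'
from h import *
import pickle
C=pickle.load(open("c0.pkl","rb"))
c=C["top"];F=4
def blob(c,box,fn,z,name,n=1):
    u0,v0,u1,v1=box
    im=cv2.resize(c["img"][v0:v1,u0:u1],None,fx=F,fy=F,interpolation=cv2.INTER_CUBIC)
    h=cv2.cvtColor(im,cv2.COLOR_RGB2HSV).astype(int)
    m=fn(h,im.astype(int)).astype(np.uint8)
    cs,_=cv2.findContours(m,cv2.RETR_EXTERNAL,cv2.CHAIN_APPROX_NONE)
    for k in sorted(cs,key=cv2.contourArea)[::-1][:n]:
        bp=cv2.boxPoints(cv2.minAreaRect(k))
        px=(bp+.5)/F-.5+[u0,v0]
        w=np.array([onz(c,*p,z) for p in px])[:,:2]
        e1,e2=w[1]-w[0],w[2]-w[1]
        l=e1 if np.hypot(*e1)>np.hypot(*e2) else e2
        print(name,"px",px.mean(0).round(1),"ctr",w.mean(0).round(1),"size",np.hypot(*e1).round(1),np.hypot(*e2).round(1),"ang",np.degrees(np.arctan2(l[1],l[0])).round(1)%180)
W=lambda h,i:(h[...,1]<40)&(h[...,2]>195)
blob(c,(365,195,392,235),W,21,"barC")
blob(c,(250,198,269,230),W,33,"barA");blob(c,(268,198,290,230),W,33,"barB")
blob(c,(248,195,290,234),lambda h,i:h[...,2]<110,30,"nestblack")
blob(c,(225,132,302,182),lambda h,i:h[...,2]<80,100,"top black")
blob(c,(160,160,178,182),lambda h,i:(h[...,1]>110)&(h[...,0]<20),18,"mark")
blob(c,(188,155,205,180),lambda h,i:(h[...,1]>90)&((h[...,0]<8)|(h[...,0]>172)),20,"pointer")
blob(c,(185,170,206,192),lambda h,i:(h[...,2]<90),98,"grip")
blob(c,(355,190,395,240),lambda h,i:(h[...,0]>100)&(h[...,0]<130)&(h[...,1]>90),6,"cradle")
s=C["side"]
blob(s,(310,155,345,175),W,21,"S barC")
blob(s,(265,195,310,225),W,33,"S bars")
print(c["img"][213,255:290].mean(1).round(),c["img"][213,365:392].mean(1).round())
E
```

```text
barC px [377.9 213.6] ctr [ 504.2 -267.2] size 20.8 57.7 ang 17.099999999999994
barA px [261.5 214.9] ctr [492.   36.6] size 20.3 57.4 ang 5.900000000000006
barB px [274.8 213.2] ctr [497.5   2. ] size 20.5 57.6 ang 6.400000000000006
nestblack px [267.5 214.2] ctr [494.5  21. ] size 78.4 72.3 ang 98.4
top black px [261.4 155.5] ctr [635.4  40.7] size 147.1 77.5 ang 98.1
mark px [168.1 169.4] ctr [607.8 289.5] size 6.5 32.7 ang 7.599999999999994
pointer px [196.1 176.6] ctr [589.9 213.2] size 1.8 0.9 ang 118.3
grip px [194.7 181.8] ctr [566.2 203.3] size 21.0 22.2 ang 5.599999999999994
cradle px [380.3 229.8] ctr [ 462.4 -277.8] size 24.8 17.6 ang 106.5
S barC px [326.5 162.2] ctr [ 510.9 -284. ] size 28.2 60.7 ang 16.5
S bars px [286.8 210.1] ctr [500.   20.5] size 24.1 61.9 ang 4.300000000000011
[135. 169. 188. 198. 205. 208. 208. 208. 207. 204. 195. 175. 143. 130.
 155. 180. 194. 203. 207. 208. 208. 208. 206. 201. 188. 158. 108.  92.
 144. 183. 193. 177. 152. 148. 150.] [ 91.  83.  73.  70.  85. 114. 144. 167. 182. 194. 202. 207. 208. 208.
 208. 208. 203. 190. 161. 124. 120. 139. 149. 151. 151. 150. 150.]
```

```bash
cat >> h.py <<'E'
def rel(p,yaw,p0=None,q=True):
    s=arm.get_state()
    from scipy.spatial.transform import Rotation as R
    r=R.from_rotvec(s["eef_rot"]); p0=s["position"] if p0 is None else p0
    d=r.as_matrix().T@(np.array(p)-p0)/30
    t=np.radians(yaw); G=np.array([[np.cos(t),np.sin(t),0],[np.sin(t),-np.cos(t),0],[0,0,-1]])
    w=np.degrees((r.inv()*R.from_matrix(G)).as_rotvec())
    print("turn",w.round(2),"shift",d.round(3))
E
python3 - <<'E'
from h import *
p0=[221.55,-611.05,231.3]
rel([504.2,-265.6,120],17.1,p0); rel([504.2,-265.6,12],17.1,p0)
E
```

```text
turn [-0.14  0.    2.83] shift [12.783 -7.604  3.728]
turn [-0.14  0.    2.83] shift [12.783 -7.596  7.328]
```

apply_moves:
  rows: "0 0 2.8 12.78 -7.6 3.73 -1;0 0 2.8 12.78 -7.6 3.73 -1;0 0 2.8 12.78 -7.6 3.73 -1;0 0 2.8 12.78 -7.6 3.73 -1;0 0 2.8 12.78 -7.6 3.73 -1;0 0 2.8 12.78 -7.6 3.73 -1;0 0 2.8 12.78 -7.6 3.73 -1;0 0 2.8 12.78 -7.6 3.73 -1;0 0 2.8 12.78 -7.6 3.73 -1;0 0 2.8 12.78 -7.6 3.73 -1;0 0 2.8 12.78 -7.6 3.73 -1;0 0 2.8 12.78 -7.6 3.73 -1;0 0 2.8 12.78 -7.6 3.73 -1;0 0 2.8 12.78 -7.6 3.73 -1;0 0 2.8 12.78 -7.6 3.73 -1;0 0 2.8 12.78 -7.6 3.73 -1;0 0 2.8 12.78 -7.6 3.73 -1"
  squeeze: 40

```text
time: 1.52
position: [503.3, -267.8, 119.7]
eef_rot: [3.106, 0.463, -0.0]
ft_force: [0.6, 0.8, 0.4]
finger_gap: 0.999
grasp_force: 0.0
```

```bash
python3 - <<'E'
from h import *
t=cap("top");s=cap("side")
st=arm.get_state();print(st["position"],st["eef_rot"])
a=cv2.resize(t["img"][180:250,330:430,::-1],None,fx=4,fy=4,interpolation=cv2.INTER_CUBIC)
b=cv2.resize(s["img"][90:190,270:390,::-1],None,fx=3.33,fy=3.33,interpolation=cv2.INTER_CUBIC)
h=max(len(a),len(b));f=lambda i:cv2.copyMakeBorder(i,0,h-len(i),0,0,0)
cv2.imwrite("pics/ab.png",np.hstack([f(a),f(b)])[:, :800])
for p in([504.2,-265.6,38],[475.5,-274.4,21],[532.9,-256.8,21]):print(proj(t,p).round(1),proj(s,p).round(1))
rel([504.2,-265.6,12],17.1)
E
```

```text
[ 503.69711069 -267.1457041   119.70222666] [3.10658710e+00 4.64537330e-01 2.54636094e-04]
[379.2 213.2] [326.8 160.3]
[380.7 224.7] [336.3 166.3]
[373.9 202.5] [316.3 164.2]
turn [ 0.03 -0.01 -0.09] shift [ 0.031 -0.046  3.59 ]
```

View pics/ab.png

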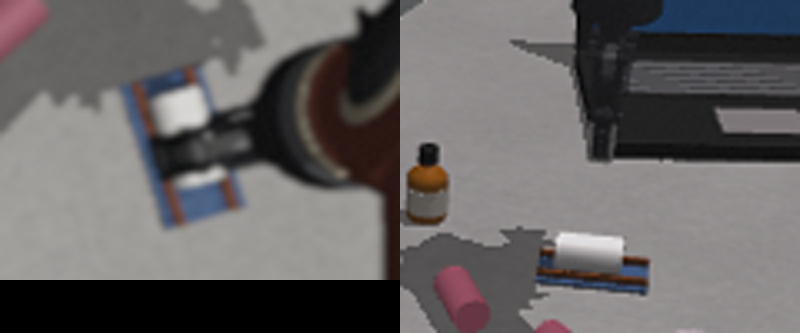

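The left (top) crop shows the open gripper over the cradle. The near finger is at about crop (165,152), full image (371,218), and the bar spans crop rows 85–185. I'll check that against the projection of the finger before descending.

```bash
python3 - <<'E'
from h import *
import pickle
C=pickle.load(open("c0.pkl","rb"));t=C["top"]
for z in(119,133,150,170):
  for k in(42,57): print(z,k,((proj(t,[503.7-.294*k,-267.1+.956*k,z])-[330,180])*4).round())
for p in([0,0,0],):print(proj(t,p))
s=C["side"]
for k in(-42,42):print("side",((proj(s,[503.7-.294*k,-267.1+.956*k,133])-[270,90])*3.33+[400,0]).round())
E
```

```text
119 42 [171. 146.]
119 57 [146. 153.]
133 42 [177. 145.]
133 57 [152. 152.]
150 42 [185. 144.]
150 57 [160. 151.]
170 42 [195. 142.]
170 57 [170. 149.]
[270.68646493 406.5874991 ]
side [603. 117.]
side [597. 158.]
```

apply_moves:
  rows: "0 0 0 0 0 0.8 -1;0 0 0 0 0 1.6 -1;0 0 0 0 0 2.3 -1;0 0 0 0 0 2.8 -1;0 0 0 0 0 3.2 -1;0 0 0 0 0 3.5 -1;0 0 0 0 0 3.58 -1;0 0 0 0 0 3.58 -1;0 0 0 0 0 3.58 -1;0 0 0 0 0 3.58 -1"

```text
time: 2.45
position: [505.0, -266.4, 13.0]
eef_rot: [3.105, 0.468, 0.003]
ft_force: [0.6, -0.7, 0.3]
finger_gap: 0.998
grasp_force: 0.0
```

apply_moves:
  rows: "0 0 0 0 0 0 1;0 0 0 0 0 0 1;0 0 0 0 0 0 1;0 0 0 0 0 0 1;0 0 0 0 0 0 1;0 0 0 0 0 0 1;0 0 0 0 0 0 1;0 0 0 0 0 0 1;0 0 0 0 0 0 1;0 0 0 0 0 0 1;0 0 0 0 0 0 1;0 0 0 0 0 0 1"
  squeeze: 40

```text
time: 3.45
position: [504.0, -265.1, 12.3]
eef_rot: [-3.105, -0.469, 0.001]
ft_force: [-2.2, 2.6, 4.6]
finger_gap: 0.385
grasp_force: 39.4
```

apply_moves:
  rows: "0 0 0 0 0 -0.3 1;0 0 0 0 0 -0.8 1;0 0 0 0 0 -1.6 1;0 0 0 0 0 -2.5 1;0 0 0 0 0 -3.5 1;0 0 0 0 0 -4.2 1;0 0 0 0 0 -4.2 1;0 0 0 0 0 -4.2 1;0 0 0 0 0 -4.2 1"

```text
time: 4.2
position: [502.5, -265.5, 135.9]
eef_rot: [-3.104, -0.467, 0.006]
ft_force: [-0.3, 0.3, -5.8]
finger_gap: 0.382
grasp_force: 41.3
```

```bash
python3 - <<'E'
from h import *
t=cap("top");s=cap("side");st=arm.get_state();print(st["position"],st["ft_force"],st["ft_torque"],st["finger_gap"])
a=cv2.resize(t["img"][170:260,330:430,::-1],None,fx=4,fy=4,interpolation=cv2.INTER_CUBIC)
b=cv2.resize(s["img"][70:190,290:390,::-1],None,fx=4,fy=4,interpolation=cv2.INTER_CUBIC)
h=max(len(a),len(b));f=lambda i:cv2.copyMakeBorder(i,0,h-len(i),0,0,0)
cv2.imwrite("pics/lift.png",np.hstack([f(a),f(b)]))
p=st["position"]
for k in(-30,30):
  q=p+[k*.956,k*.292,9];print(((proj(t,q)-[330,170])*4).round(),((proj(s,q)-[290,70])*4+[400,0]).round())
E
```

```text
[ 502.52416279 -265.28884596  135.53867685] [ 0.07713383 -0.28899527 -6.38777591] [ 0.00038928 -0.00974605  0.01015176] 0.3797352749948639
[265. 217.] [605. 235.]
[234. 117.] [521. 228.]
```

View pics/lift.png

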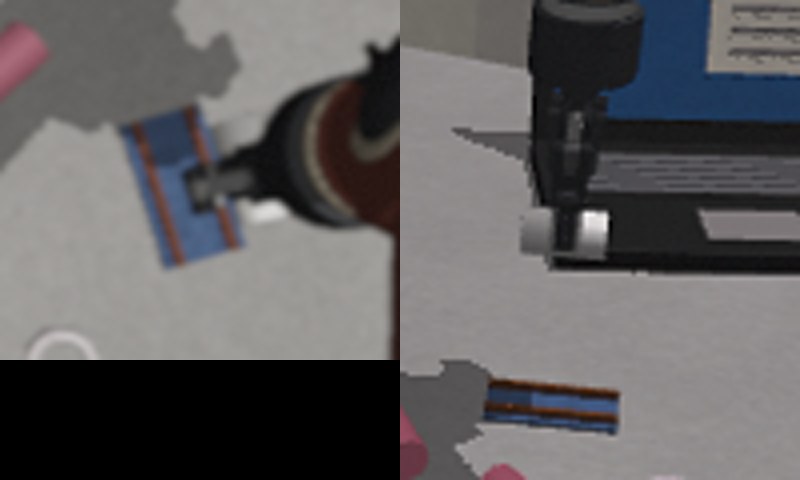

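The bar is held level and centred: its ends in the side crop are at x≈521 and 607, against a predicted 521 and 605.

```bash
python3 - <<'E'
from h import *
rel([494.6,21,135.5],8.0); rel([494.6,21,135.5],8.0,[504.2,-265.6,138])
E
```

```text
turn [-0.19  0.24  9.12] shift [ 2.557 -9.198  0.024]
turn [-0.19  0.24  9.12] shift [ 2.507 -9.224  0.107]
```

apply_moves:
  rows: "0 0 0.5 0.1 -0.4 0 1;0 0 1.5 0.35 -1.3 0 1;0 0 2.5 0.7 -2.4 0 1;0 0 3.5 1 -3.5 0 1;0 0 4.5 1.3 -4.6 0 1;0 0 5.5 1.6 -5.7 0 1;0 0 6.5 1.9 -6.8 0 1;0 0 7.5 2.15 -7.8 0 1;0 0 8.5 2.35 -8.5 0 1;0 0 9.1 2.5 -9 0 1;0 0 9.1 2.53 -9.21 0 1;0 0 9.1 2.53 -9.21 0 1;0 0 9.1 2.53 -9.21 0 1;0 0 9.1 2.53 -9.21 0 1;0 0 9.1 2.53 -9.21 0 1"

```text
time: 5.55
position: [495.4, 18.2, 137.8]
eef_rot: [3.133, 0.215, -0.001]
ft_force: [0.2, -0.7, -5.1]
finger_gap: 0.38
grasp_force: 41.2
```

```bash
python3 - <<'E'
from h import *
t=cap("top");s=cap("side");st=arm.get_state();print(st["position"],st["ft_force"],st["finger_gap"])
a=cv2.resize(t["img"][170:260,225:325,::-1],None,fx=4,fy=4,interpolation=cv2.INTER_CUBIC)
b=cv2.resize(s["img"][130:240,240:340,::-1],None,fx=4,fy=4,interpolation=cv2.INTER_CUBIC)
h=max(len(a),len(b));f=lambda i:cv2.copyMakeBorder(i,0,h-len(i),0,0,0)
cv2.imwrite("pics/over.png",np.hstack([f(a),f(b)]))
p=st["position"]
c,n=np.cos(np.radians(8)),np.sin(np.radians(8))
for k in(-30,30):
  for z,m in((144.5,p),(33,[494.6,21,0]),(62,[494.6,21,0])):
    q=np.array([m[0]+k*c,m[1]+k*n,z]);print(k,z,((proj(t,q)-[225,170])*4).round(),((proj(s,q)-[240,130])*4+[400,0]).round())
rel([494.6,21,100],8.0)
E
```

```text
[495.46253211  18.90507911 138.00148538] [ 0.10378654  0.1384892  -5.8876718 ] 0.3812683167810526
-30 144.5 [183. 217.] [651. 178.]
-30 33 [175. 222.] [640. 333.]
-30 62 [176. 221.] [643. 295.]
30 144.5 [171. 115.] [555. 159.]
30 33 [165. 130.] [549. 313.]
30 62 [165. 127.] [551. 275.]
turn [ 0.03  0.01 -0.11] shift [-0.019 -0.074  1.267]
```

View pics/over.png

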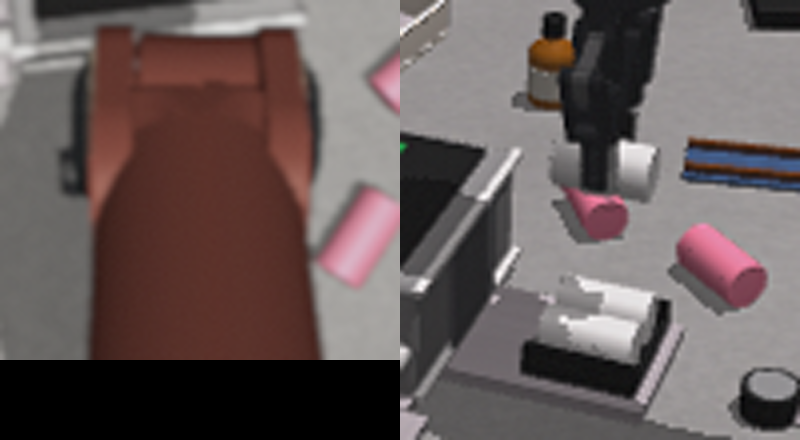

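apply_moves:
  rows: "0 0 0 0 0 0.3 1;0 0 0 0 0 0.8 1;0 0 0 0 0 1.3 1;0 0 0 0 0 1.7 1;0 0 0 0 0 2 1;0 0 0 0 0 2.2 1;0 0 0 0 0 2.2 1;0 0 0 0 0 2.2 1;0 0 0 0 0 2.2 1;0 0 0 0 0 2.2 1;0 0 0 0 0 2.2 1"

```text
time: 6.57
position: [495.9, 20.4, 72.7]
eef_rot: [-3.134, -0.22, -0.002]
ft_force: [0.1, -0.5, -6.5]
finger_gap: 0.384
grasp_force: 41.1
```

```bash
python3 - <<'E'
from h import *
st=arm.get_state();print(st["position"],st["ft_force"])
rel([494.6,21,58],8.0)
E
```

```text
[495.91223252  20.41375796  72.66881524] [ 0.14279654 -0.52011246 -6.49123032]
turn [ 0.   -0.08  0.03] shift [-0.041 -0.025  0.489]
```

apply_moves:
  rows: "0 0 0 -0.04 -0.02 0.2 1;0 0 0 -0.04 -0.02 0.4 1;0 0 0 -0.04 -0.02 0.5 1;0 0 0 -0.04 -0.02 0.54 1;0 0 0 -0.04 -0.02 0.54 1;0 0 0 -0.04 -0.02 0.54 1;0 0 0 -0.04 -0.02 0.54 1"

```text
time: 7.15
position: [494.3, 20.8, 55.9]
eef_rot: [-3.134, -0.22, -0.0]
ft_force: [-0.3, -0.3, -7.1]
finger_gap: 0.386
grasp_force: 41.3
```

apply_moves:
  rows: "0 0 0 0 0 0.03 1;0 0 0 0 0 0.06 1;0 0 0 0 0 0.06 1;0 0 0 0 0 0.06 1;0 0 0 0 0 0.06 1"

```text
time: 7.57
position: [494.2, 20.8, 54.1]
eef_rot: [-3.134, -0.22, -0.0]
ft_force: [0.9, 0.3, -5.8]
finger_gap: 0.382
grasp_force: 41.3
```

apply_moves:
  rows: "0 0 0 0 0 0.02 1;0 0 0 0 0 0.04 1;0 0 0 0 0 0.04 1;0 0 0 0 0 0.04 1;0 0 0 0 0 0.04 1"

```text
time: 7.98
position: [494.2, 21.3, 53.6]
eef_rot: [-3.133, -0.22, -0.001]
ft_force: [-2.8, 0.8, 5.0]
finger_gap: 0.379
grasp_force: 42.2
```

apply_moves:
  rows: "0 0 0 0 0 0 0.2;0 0 0 0 0 0 0.15;0 0 0 0 0 0 0.1;0 0 0 0 0 0 0.05;0 0 0 0 0 0 0;0 0 0 0 0 0 -0.1;0 0 0 0 0 0 -0.2;0 0 0 0 0 0 -0.3;0 0 0 0 0 0 -0.4;0 0 0 0 0 0 -0.4;0 0 0 0 0 0 -0.4;0 0 0 0 0 0 -0.4"

```text
time: 8.98
position: [494.2, 20.8, 52.8]
eef_rot: [-3.134, -0.22, -0.0]
ft_force: [0.3, 0.2, -0.1]
finger_gap: 0.701
grasp_force: 0.0
```

apply_moves:
  rows: "0 0 0 0 0 -0.2 -0.4;0 0 0 0 0 -0.6 -0.4;0 0 0 0 0 -1.2 -0.4;0 0 0 0 0 -2 -0.4;0 0 0 0 0 -2.8 -0.4;0 0 0 0 0 -3.4 -0.4;0 0 0 0 0 -3.4 -0.4;0 0 0 0 0 -3.4 -0.4;0 0 0 0 0 -3.4 -0.4"

```text
time: 9.73
position: [493.5, 20.8, 154.5]
eef_rot: [-3.134, -0.22, 0.002]
ft_force: [-0.3, 0.0, -0.8]
finger_gap: 0.7
grasp_force: 0.0
```

```bash
python3 - <<'E'
from h import *
import pickle
s=cap("side");pickle.dump(s,open("s1.pkl","wb"))
st=arm.get_state();print(st["position"],st["time"])
b=cv2.resize(s["img"][150:280,175:345,::-1],None,fx=4.4,fy=4.4,interpolation=cv2.INTER_CUBIC)
cv2.imwrite("pics/placed.png",b)
t=pickle.load(open("c0.pkl","rb"))["top"]
# pointer, mark, grip from initial views
for n,c in(("top",t),("side",s)):
    for q in([549.0,28.3,0],):
        pass
def st2w(x,y,z,yaw=8.0,o=(494.6+55*np.cos(np.radians(8)),21+55*np.sin(np.radians(8)))):
    a=np.radians(yaw);return np.array([o[0]+x*np.cos(a)-y*np.sin(a),o[1]+x*np.sin(a)+y*np.cos(a),z])
for x,y in((33,171),(41,171),(41,165),(41,177)):
    for z in(52,98):print((x,y,z),"side crop",((proj(s,st2w(x,y,z))-[175,150])*4.4).round(),"top",proj(t,st2w(x,y,z)).round(1))
F=6
for n,c,(u0,v0,u1,v1) in(("top",t,(160,155,205,185)),("side",s,(195,232,235,256))):
    im=cv2.resize(c["img"][v0:v1,u0:u1],None,fx=F,fy=F,interpolation=cv2.INTER_CUBIC).astype(int)
    m=(im[...,0]-im[...,1]>45)&(im[...,0]-im[...,2]>20)&(np.abs(im[...,1]-im[...,2])<35)
    ys,xs=np.nonzero(m);print(n,"red",len(xs))
    if len(xs):
        P=np.c_[xs,ys]/F+[u0,v0];P-=.4
        o=np.argsort(P[:,1] if n=="top" else P[:,0]);k=max(1,len(o)//12)
        print(P[o[:k]].mean(0),P[o[-k:]].mean(0))
E
```

```text
[493.26610352  20.80868309 154.09116134] 9.7833
(33, 171, 52) side crop [238. 380.] top [197.7 187.2]
(33, 171, 98) side crop [236. 307.] top [194.8 185.1]
(41, 171, 52) side crop [224. 376.] top [197.4 184.2]
(41, 171, 98) side crop [221. 304.] top [194.5 181.9]
(41, 165, 52) side crop [229. 370.] top [199.7 183.9]
(41, 165, 98) side crop [226. 297.] top [196.9 181.6]
(41, 177, 52) side crop [219. 383.] top [195.1 184.4]
(41, 177, 98) side crop [217. 311.] top [192.1 182.2]
top red 166
[167.57435897 163.36923077] [168.71538462 175.35641026]
side red 1504
[201.144      237.99733333] [221.25466667 243.26933333]
```

View pics/placed.png

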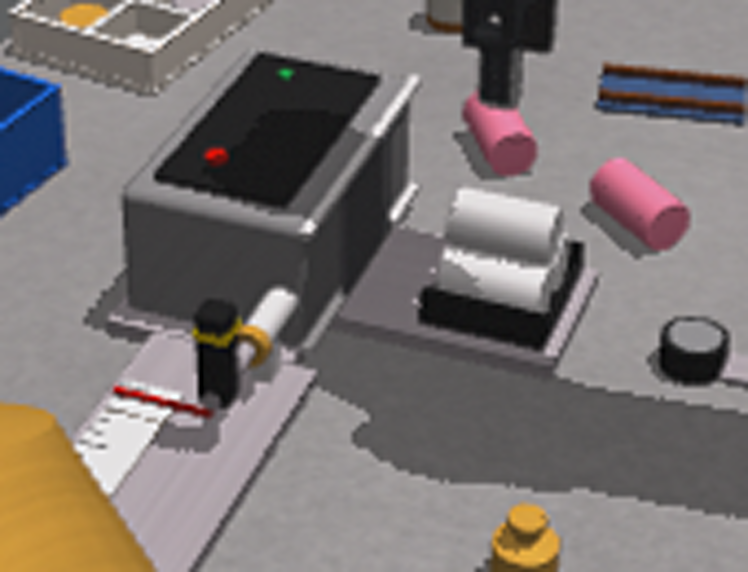

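The pyramid stands in the nest with ends level; the top bar spans crop (447–560, 190–265). The grip top is at crop (218,308), and the pointer runs from crop (115,390) to (212,413). Next I measure the pointer-to-mark distance.

```bash
cat >> h.py <<'E'
def st2w(x,y,z):
    a=np.radians(8);return np.array([549.07+x*np.cos(a)-y*np.sin(a),28.65+x*np.sin(a)+y*np.cos(a),z])
def w2st(p):
    a=np.radians(8);d=p[0]-549.07,p[1]-28.65;return np.array([d[0]*np.cos(a)+d[1]*np.sin(a),-d[0]*np.sin(a)+d[1]*np.cos(a),p[2]])
E
python3 - <<'E'
from h import *
import pickle
t=pickle.load(open("c0.pkl","rb"))["top"];s=pickle.load(open("s1.pkl","rb"))
for z in(14,18,22,28,34): print(z,"tip side",proj(s,st2w(99.5,173,z)).round(1),"meas 201.1 238.0; foot",proj(s,st2w(50,173,z)).round(1),"meas 221.2 243.3")
im=t["img"].astype(int)
print(im[166,160:204].tolist()[::1] and (im[166,160:204,0]-(im[166,160:204,1]+im[166,160:204,2])/2).round().tolist())
for v in range(162,180):
    r=im[v,:,0]-(im[v,:,1]+im[v,:,2])/2
    o=[]
    for a,b in((163,174),(190,202)):
        w=np.clip(r[a:b]-8,0,None)
        if w.sum()>15:
            u=(w*np.arange(a,b)).sum()/w.sum()
            o+=[round(u,2)]+[w2st(onz(t,u,v,z)).round(1)[:2].tolist() for z in((13,18) if a<180 else (18,25))]
        else:o+=[None]
    print(v,o)
E
```

```text
14 tip side [203.1 243.2] meas 201.1 238.0; foot [222.4 248.1] meas 221.2 243.3
18 tip side [203.  241.9] meas 201.1 238.0; foot [222.4 246.8] meas 221.2 243.3
22 tip side [202.9 240.6] meas 201.1 238.0; foot [222.3 245.5] meas 221.2 243.3
28 tip side [202.8 238.5] meas 201.1 238.0; foot [222.2 243.4] meas 221.2 243.3
34 tip side [202.6 236.5] meas 201.1 238.0; foot [222.2 241.4] meas 221.2 243.3
[2.0, 2.0, 1.0, 0.0, 4.0, 16.0, 48.0, 88.0, 100.0, 65.0, 18.0, 2.0, 0.0, 0.0, 1.0, 2.0, 2.0, 1.0, 1.0, 2.0, 2.0, 2.0, 2.0, 2.0, 1.0, 2.0, 1.0, 2.0, 2.0, 2.0, 2.0, 1.0, 0.0, 4.0, 15.0, 41.0, 38.0, 10.0, 1.0, 1.0, 2.0, 2.0, 1.0, 2.0]
162 [np.float64(167.12), [115.6, 251.9], [114.6, 250.8], np.float64(195.0), [105.9, 176.4], [104.6, 175.3]]
163 [np.float64(167.36), [112.8, 251.5], [111.8, 250.5], np.float64(195.04), [103.2, 176.5], [101.9, 175.5]]
164 [np.float64(167.47), [110.1, 251.5], [109.1, 250.4], np.float64(195.15), [100.5, 176.5], [99.2, 175.5]]
165 [np.float64(167.52), [107.3, 251.6], [106.4, 250.5], np.float64(195.27), [97.8, 176.4], [96.4, 175.4]]
166 [np.float64(167.62), [104.6, 251
[... 559 characters left out ...]
95.97), [81.4, 176.2], [80.2, 175.2]]
172 [np.float64(168.23), [88.2, 251.5], [87.3, 250.4], np.float64(196.02), [78.7, 176.3], [77.5, 175.3]]
173 [np.float64(168.37), [85.4, 251.4], [84.6, 250.3], np.float64(196.07), [76.0, 176.5], [74.9, 175.5]]
174 [np.float64(168.46), [82.7, 251.4], [81.9, 250.3], np.float64(196.05), [73.4, 176.8], [72.2, 175.8]]
175 [np.float64(168.48), [80.0, 251.6], [79.2, 250.5], np.float64(196.03), [70.7, 177.1], [69.5, 176.1]]
176 [np.float64(168.36), [77.4, 252.2], [76.5, 251.1], np.float64(196.22), [67.9, 176.9], [66.8, 175.9]]
177 [None, np.float64(196.3), [65.2, 176.9], [64.1, 175.9]]
178 [None, np.float64(196.26), [62.6, 177.3], [61.5, 176.3]]
179 [None, None]
```

```bash
python3 - <<'E'
from h import *
rel(st2w(41.5,174.5,150),8.0); rel(st2w(41.5,174.5,61),8.0)
E
```

```text
turn [-0.01  0.12  0.03] shift [ 3.265 -5.815  0.131]
turn [-0.01  0.12  0.03] shift [ 3.272 -5.814  3.098]
```

apply_moves:
  rows: "0 0 0 0.3 -0.6 0 -0.4;0 0 0 0.9 -1.6 0 -0.4;0 0 0 1.5 -2.7 0 -0.4;0 0 0 2.1 -3.8 0 -0.4;0 0 0 2.7 -4.8 0.1 -0.4;0 0 0 3.1 -5.5 0.1 -0.4;0 0 0 3.25 -5.81 0.1 -0.4;0 0 0 3.25 -5.81 0.1 -0.4;0 0 0 3.25 -5.81 0.1 -0.4;0 0 0 3.25 -5.81 0.1 -0.4;0 0 0 3.25 -5.81 0.1 -0.4;0 0 0 3.25 -5.81 0.1 -0.4"

```text
time: 10.78
position: [566.3, 204.8, 152.1]
eef_rot: [3.133, 0.215, -0.0]
ft_force: [0.5, 0.1, 0.4]
finger_gap: 0.702
grasp_force: 0.0
```

```bash
python3 - <<'E'
from h import *
s=cap("side");st=arm.get_state();print(st["position"],st["time"])
cv2.imwrite("pics/g.png",cv2.resize(s["img"][150:270,175:295,::-1],None,fx=5,fy=5,interpolation=cv2.INTER_CUBIC))
p=st["position"]
for z in(61,80,150): print(((proj(s,[p[0],p[1],z])-[175,150])*5).round())
rel(st2w(41.5,174.5,61),8.0)
E
```

```text
[566.36607823 205.29491995 152.15867869] 10.8333
[251. 413.]
[250. 380.]
[245. 249.]
turn [ 0.03  0.   -0.1 ] shift [-0.007 -0.068  3.039]
```

View pics/g.png

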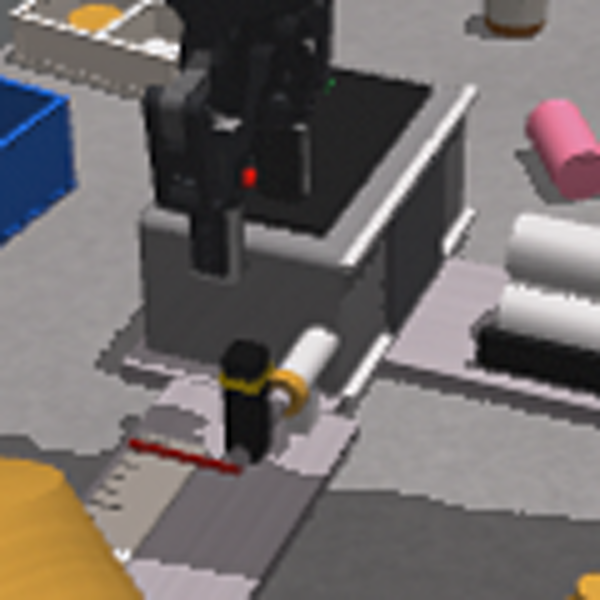

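The grip's yellow band is at crop (245,382), and the TCP projects there to within about 1 px. Descending.

apply_moves:
  rows: "0 0 0 0 0 0.5 -0.4;0 0 0 0 0 1.2 -0.4;0 0 0 0 0 1.8 -0.4;0 0 0 0 0 2.3 -0.4;0 0 0 0 0 2.7 -0.4;0 0 0 0 0 2.95 -0.4;0 0 0 0 0 3.04 -0.4;0 0 0 0 0 3.04 -0.4;0 0 0 0 0 3.04 -0.4;0 0 0 0 0 3.04 -0.4;0 0 0 0 0 3.04 -0.4"

```text
time: 11.75
position: [567.0, 207.3, 61.6]
eef_rot: [-3.133, -0.22, -0.003]
ft_force: [0.7, -0.0, 0.1]
finger_gap: 0.696
grasp_force: 0.0
```

apply_moves:
  rows: "0 0 0 0 0 0 1;0 0 0 0 0 0 1;0 0 0 0 0 0 1;0 0 0 0 0 0 1;0 0 0 0 0 0 1;0 0 0 0 0 0 1;0 0 0 0 0 0 1;0 0 0 0 0 0 1;0 0 0 0 0 0 1;0 0 0 0 0 0 1;0 0 0 0 0 0 1;0 0 0 0 0 0 1"
  squeeze: 60

```text
time: 12.75
position: [566.3, 208.1, 61.0]
eef_rot: [-3.132, -0.221, -0.001]
ft_force: [-1.6, 3.8, 5.8]
finger_gap: 0.197
grasp_force: 59.5
```

```bash
python3 - <<'E'
from h import *
s=arm.get_state();print(s["position"],w2st(s["position"]),s["ft_force"],s["ft_torque"],s["finger_gap"],s["grasp_force"])
E
```

```text
[566.29651209 208.13423034  61.03656437] [ 42.03824177 175.34003504  61.03656437] [-1.62977264  3.79766393  5.81877572] [0.67480568 0.28773832 0.02426558] 0.1971258358049826 59.472554326057434
```

apply_moves:
  rows: "0 0 0 0 -0.2 0 1;0 0 0 0 -0.5 0 1;0 0 0 0 -0.8 0 1;0 0 0 0 -1.1 0 1;0 0 0 0 -1.4 0 1;0 0 0 0 -1.7 0 1;0 0 0 0 -2 0 1;0 0 0 0 -2.25 0 1;0 0 0 0 -2.4 0 1;0 0 0 0 -2.5 0 1;0 0 0 0 -2.5 0 1;0 0 0 0 -2.5 0 1;0 0 0 0 -2.5 0 1;0 0 0 0 -2.5 0 1;0 0 0 0 -2.5 0 1;0 0 0 0 -2.5 0 1"

```text
time: 14.08
position: [557.1, 272.2, 61.1]
eef_rot: [3.124, 0.21, -0.003]
ft_force: [-2.3, -11.3, 10.0]
finger_gap: 0.202
grasp_force: 60.3
```

```bash
python3 - <<'E'
from h import *
t=cap("top");c2=cap("side");s=arm.get_state();print(s["position"],w2st(s["position"]),s["ft_force"],s["ft_torque"],s["finger_gap"],s["grasp_force"])
a=cv2.resize(t["img"][140:205,130:230,::-1],None,fx=4,fy=4,interpolation=cv2.INTER_CUBIC)
b=cv2.resize(c2["img"][160:290,170:345,::-1],None,fx=2.28,fy=2.28,interpolation=cv2.INTER_CUBIC)
h=max(len(a),len(b));f=lambda i:cv2.copyMakeBorder(i,0,h-len(i),0,0,0)
cv2.imwrite("pics/pull.png",np.hstack([f(a),f(b)]))
E
```

```text
[557.19340765 272.18412275  61.09833966] [ 41.93775025 240.03350558  61.09833966] [ -1.86809938 -11.07988476   9.62695446] [-0.77669485  0.55341797  0.32275065] 0.19956560494357733 60.27058660984039
```

View pics/pull.png

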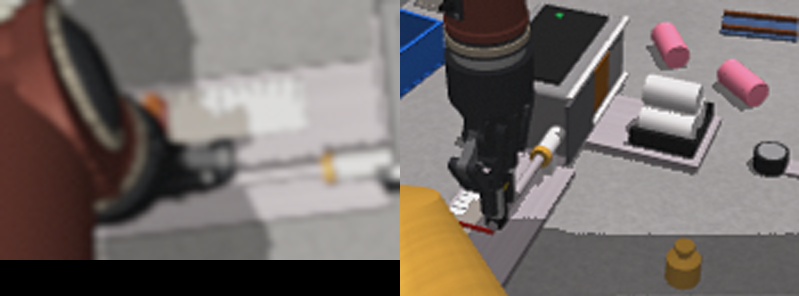

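Now pulled 64.7 mm. The pyramid is intact, and the pointer (side crop (475,228)) has not yet reached the mark, so I continue with the rest.

apply_moves:
  rows: "0 0 0 0 -0.1 0 1;0 0 0 0 -0.2 0 1;0 0 0 0 -0.3 0 1;0 0 0 0 -0.4 0 1;0 0 0 0 -0.43 0 1;0 0 0 0 -0.43 0 1;0 0 0 0 -0.43 0 1;0 0 0 0 -0.43 0 1;0 0 0 0 -0.43 0 1;0 0 0 0 -0.43 0 1;0 0 0 0 -0.43 0 1;0 0 0 0 -0.43 0 1"

```text
time: 15.18
position: [555.4, 284.2, 61.1]
eef_rot: [3.123, 0.209, -0.003]
ft_force: [-3.6, -12.3, 9.9]
finger_gap: 0.205
grasp_force: 60.5
```

```bash
python3 - <<'E'
from h import *
import pickle
t=cap("top");c=cap("side");s=arm.get_state();print(s["position"],w2st(s["position"]),s["ft_force"],s["eef_rot"],s["grasp_force"])
def side_red(c,box):
    u0,v0,u1,v1=box;im=c["img"].astype(int)
    m=np.zeros(im.shape[:2],bool);m[v0:v1,u0:u1]=True
    m&=(im[...,0]-im[...,1]>45)&(im[...,0]-im[...,2]>45)&(np.abs(im[...,1]-im[...,2])<30)
    ys,xs=np.nonzero(m);return xs,ys
s1=pickle.load(open("s1.pkl","rb"))
for n,k,b in(("rest",s1,(195,232,230,256)),("now",c,(180,245,235,285))):
    xs,ys=side_red(k,b);print(n,len(xs))
    if len(xs)>4:
        # line fit, foot end (largest u)
        f=np.polyfit(xs,ys,1);u=xs.max();print("slope",f[0].round(3),"range",xs.min(),u)
        for uu in sorted(set(xs))[-10::2]:
            print(uu,[w2st(onz(k,uu,f[0]*uu+f[1],z)).round(1)[:2].tolist() for z in(28,31)])
# orange in top
im=t["img"].astype(int);r=im[...,0]-im[...,2];sub=(r[155:182,155:182]>70)
ys,xs=np.nonzero(sub);print("orange top px",len(xs),(xs.min()+155,xs.max()+155,ys.min()+155,ys.max()+155) if len(xs) else "")
E
```

```text
[555.4391988  284.19963976  61.06085746] [ 41.87285001 252.17622709  61.06085746] [ -2.77494854 -12.55652447   9.78950915] [ 3.12266427  0.2093829  -0.0031654 ] 60.54148614406586
rest 35
slope 0.273 range 201 222
213 [[73.4, 172.9], [71.6, 176.2]]
215 [[68.2, 173.1], [66.5, 176.4]]
217 [[63.1, 173.2], [61.4, 176.5]]
219 [[58.0, 173.3], [56.3, 176.7]]
221 [[52.9, 173.5], [51.3, 176.8]]
now 15
slope 0.361 range 200 207
200 [[68.2, 249.6], [66.5, 252.6]]
202 [[63.1, 250.2], [61.5, 253.1]]
204 [[58.1, 250.7], [56.4, 253.7]]
206 [[53.0, 251.2], [51.4, 254.2]]
orange top px 30 (np.int64(167), np.int64(169), np.int64(164), np.int64(175))
```

```bash
python3 - <<'E'
from h import *
import pickle
t=cap("top");t0=pickle.load(open("c0.pkl","rb"))["top"]
im=t["img"].astype(int);i0=t0["img"].astype(int)
print("expect tip px",proj(t,st2w(99.5,251.5,29)).round(1),proj(t,st2w(99.5,176.0-1.3,29)).round(1),"mark",proj(t,st2w(94.5,251.4,14)).round(1))
for v in range(161,179,2):
    print(v,[tuple(x) for x in im[v,162:174].tolist()])
print("before 169",[tuple(x) for x in i0[169,162:174].tolist()]);print("pointer before 167",[tuple(x) for x in i0[167,192:200].tolist()])
E
```

```text
expect tip px [166.5 166.9] [195.2 163.6] mark [168.  169.6]
161 [(114, 111, 110), (112, 109, 108), (111, 108, 107), (113, 109, 109), (113, 109, 109), (117, 112, 113), (121, 116, 117), (127, 122, 123), (130, 125, 126), (129, 124, 125), (127, 122, 123), (127, 122, 123)]
163 [(138, 133, 132), (139, 134, 133), (144, 138, 135), (148, 133, 127), (150, 124, 111), (150, 115, 97), (148, 113, 96), (144, 120, 109), (147, 137, 131), (158, 153, 148), (161, 155, 150), (156, 151, 146)]
165 [(164, 159, 152), (164, 159, 152), (173, 165, 157), (171, 153, 143), (160, 120, 104), (156, 91, 60), (156, 89, 48), (148, 104, 80), (154, 140, 129), (172, 167, 159), (176, 171, 163), (169, 163, 155)]
167 [(144, 139, 132), (163, 158, 151), (177, 169, 161), (174, 160, 152), (158, 123, 116), (147, 86, 68), (151, 85, 47), (156, 110, 84), (163, 144, 132), (175, 168, 160), (179, 174, 167), (178, 173, 165)]
169 [(70, 68, 64), (116, 111, 105), (153, 147, 140), (168, 158, 150), (164, 138, 131), (150, 96, 82), (148, 80, 46), (153, 106, 81), (164, 145, 133), (177, 170, 163), (181, 176, 168), (181, 176, 168)]
171 [(25, 26, 
[... 401 characters left out ...]
 (33, 34, 35), (22, 23, 25), (34, 20, 19), (69, 32, 22), (105, 56, 33), (126, 79, 51), (140, 109, 90), (156, 143, 131), (168, 161, 153), (169, 163, 156)]
177 [(39, 40, 40), (39, 39, 41), (34, 34, 36), (23, 25, 25), (18, 21, 21), (19, 19, 20), (21, 19, 20), (30, 27, 26), (43, 40, 39), (68, 65, 65), (98, 94, 95), (113, 109, 109)]
before 169 [(209, 208, 207), (209, 208, 207), (208, 208, 207), (208, 204, 201), (207, 184, 173), (205, 152, 116), (201, 132, 71), (193, 142, 111), (194, 177, 172), (204, 203, 202), (209, 209, 208), (209, 208, 207)]
pointer before 167 [(208, 208, 207), (209, 207, 206), (206, 195, 193), (200, 167, 165), (192, 157, 155), (197, 187, 185), (206, 205, 204), (209, 209, 208)]
```

The pointer's red shows at column ≈166.7 over the orange mark, where it is predicted for the mark's middle (166.5). I'll hold briefly and hand in.

apply_moves:
  rows: "0 0 0 0 0 0 1;0 0 0 0 0 0 1;0 0 0 0 0 0 1;0 0 0 0 0 0 1;0 0 0 0 0 0 1;0 0 0 0 0 0 1"

```text
time: 15.83
position: [555.5, 284.2, 61.1]
eef_rot: [3.123, 0.209, -0.003]
ft_force: [-2.0, -12.1, 9.9]
finger_gap: 0.199
grasp_force: 60.5
```

```bash
python3 - <<'E'
from h import *
s=arm.get_state();print(w2st(s["position"]),s["grasp_force"],np.abs(s["joint_velocities"]).max())
print(arm.job_done())
E
```

```text
[ 41.90089295 252.19698407  61.09649683] 60.540717244148254 0.0022497838693836558
the job is handed in; nothing more can be done
None
```

I handed the job in at 15.8 s, and no verdict came back: the third bar rests on the two nest bars with ends level, and the gripper holds the rod at about 60 N, pulled about 77 mm, with the pointer within about 1.5 mm of the orange mark's middle by the top camera.

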